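# Balance the centrifuge rotor

### The arm

A 7-joint arm with a two-finger parallel gripper is mounted at the origin on a cart in front of the work surface, level with it; the furniture and walls round the work are solid. World frame = base frame: x ahead of the robot, y to its left, z up, the work surface at z = 0. Lengths are in m, angles in rad, forces in N, time in s.
With the tool pointing down it reaches from about 0.4 to 0.85 m from the base axis. Payload 10.4 kg.
Tool frame: the origin (TCP) lies midway between the tips of the shut fingers; the grasp point (between the pads) lies 19 mm behind it; x points along the fingers, z is the direction in which the jaws open and shut, and the axes are right-handed (so a half turn about x gives the same grasp; the last joint's range is limited). The gripper opens to 87 mm and grips with 3 to 60 N. Pads are 19 mm wide; open, the fingers measure 117 mm over their backs; the gripper's body (75 mm by 190 mm) begins 51 mm behind the grasp point.
Start: joints at [1.258, 0.332, -0.065, 1.46, 0.022, 1.35, -0.088], TCP at [0.179, -0.599, 0.223] pointing down, gripper open.
Joint ranges: [-2.6, 2.6], [-0.5, 2.12], [-1.47, 1.34], [0.16, 2.42], [-1.27, 4.41], [0.06, 2.06], [-2.6, 2.6]. Speed limits (rad/s): [2.22, 2.22, 2.79, 2.79, 3.14, 3.14, 3.14].

### API

Orientations are given as a unit quaternion [x, y, z, w].
In Python, from bench import read_state, camera, camera_params, close_job gives the robot as it stands.
- The arm moves only by the tool arm_command, never from a script. Its argument "targets" is a list of rows, each a list of 7 numbers: the closure in counts, from 0 (fully open) to 255 (shut), then the shift along the tool's x, y, z in mm, then the turn, a rotation vector about the tool's x, y, z in rad. A call has 1 to 10 rows; each row is the pose to reach, as a shift and turn from the pose commanded when the call began, along the tool's axes at that moment; what a row does not reach only later rows make up. A row lasts 1/10 s, in which the tool goes at most 50 mm and 8.59 degrees, less where a joint would pass 70% of its speed; a pose out of reach is approached as far as the arm can. A call with a gripper value outside its range is refused whole. The fingers move at their own pace and stop on an object; "newtons" is the grip in N (left out, the last holds). Time passes only in rows, so rows that repeat a pose let the fingers close. It gives the time, the measured TCP pose, the force and the opening at its end, in the units of the state.
- read_state(): the state, without advancing time (a new reading comes with each control period).
- camera(name): name is "scene" or "side" or "wrist"; returns the picture (400x640x3 uint8, red, green, blue); there is no depth.
- camera_params(name): a dict with "intrinsics" (3x3 intrinsics, pixels), "xyz" and "orientation" of the camera in the world; the wrist camera has in their place "mount" (4x4, takes a point from camera to tool coordinates, whose origin is the TCP and whose axes are the tool frame's). Camera axes: x right, y down, z forward; pixel columns grow to the right and rows downward; lengths in m; the calibration is good to about 2 mm. A picture is of the moment at which its call begins: read the wrist's pose just before it. camera_params takes no time and is no camera call.
- close_job(): hands the job in, once; it reports no verdict.
The state is a dict: "time": time; "joint_positions": joint angles; "joint_vel": joint speeds; "joint_torque": joint torques, N m; "ee_pos": TCP position; "eef_rot": TCP orientation; "ft_force": force on the tool from outside, world axes, zero at the start; "torque": the same for the moment, N m; "width": finger opening in m.
Only numpy, scipy, OpenCV 4.12 (cv2) and the standard library are available. Lean on these libraries where they do the work, as an engineer would, in place of code of your own. Each camera call takes 0.05 s, during which the arm holds its last target.

### The job

The six tubes have been loaded into the centrifuge rotor out of balance: none of them faces its like. Swap tubes about, parking one in the small empty rack on the way, until all six are back in the rotor, each fully down in a bucket straight across the hub from its twin of the same length and cap. Keep the tubes upright and leave the flask and the clear bottle behind the work where they stand.

Things in the scene. Friction and masses are not known exactly. Their poses are not given: they have to be found in the camera images.
- tube_long_1: Milky centrifuge tube, white cap, round bottom, body 29 mm across; twin of tube_long_2. Longest kind: 120 mm, broad flat ribbed screw cap 34 mm across, 18 mm high; 60 g. Origin: lowest point, on the axis; z up the tube. Starts in a rotor bucket. Grip by the cap: fingertips that reach 30 mm below the top still clear the bucket rim. Cannot stand alone.
- tube_long_2: Milky centrifuge tube, white cap, round bottom, body 29 mm across; twin of tube_long_1. Longest kind: 120 mm, broad flat ribbed screw cap 34 mm across, 18 mm high; 60 g. Origin: lowest point, on the axis; z up the tube. Starts in a rotor bucket. Grip by the cap: fingertips that reach 30 mm below the top still clear the bucket rim. Cannot stand alone.
- tube_slim_1: Milky centrifuge tube, white cap, round bottom, body 29 mm across; twin of tube_slim_2. Middle kind: 106 mm, narrow ribbed cap 24 mm across, 24 mm high, above a sloping shoulder; 50 g. Origin: lowest point, on the axis; z up the tube. Starts in a rotor bucket. Grip by the cap: fingertips that reach 30 mm below the top still clear the bucket rim. Cannot stand alone.
- tube_slim_2: Milky centrifuge tube, white cap, round bottom, body 29 mm across; twin of tube_slim_1. Middle kind: 106 mm, narrow ribbed cap 24 mm across, 24 mm high, above a sloping shoulder; 50 g. Origin: lowest point, on the axis; z up the tube. Starts in a rotor bucket. Grip by the cap: fingertips that reach 30 mm below the top still clear the bucket rim. Cannot stand alone.
- tube_domed_1: Milky centrifuge tube, white cap, round bottom, body 29 mm across; twin of tube_domed_2. Shortest kind: 92 mm, smooth domed cap 32 mm across, 24 mm high (upper 8 mm rounded); 40 g. Origin: lowest point, on the axis; z up the tube. Starts in a rotor bucket. Grip by the cap: fingertips that reach 30 mm below the top still clear the bucket rim. Cannot stand alone.
- tube_domed_2: Milky centrifuge tube, white cap, round bottom, body 29 mm across; twin of tube_domed_1. Shortest kind: 92 mm, smooth domed cap 32 mm across, 24 mm high (upper 8 mm rounded); 40 g. Origin: lowest point, on the axis; z up the tube. Starts in a rotor bucket. Grip by the cap: fingertips that reach 30 mm below the top still clear the bucket rim. Cannot stand alone.
- rotor: Centrifuge rotor on a round foot (236 mm wide), fixed. Origin: foot centre, on the bench. Six upright steel buckets, centres on a 90 mm radius at 0, 60, .. 300 deg round z from its x axis. Straight across: 180 mm apart. Bore 37 mm at the rim (74 mm high), 31 mm at the floor (22 mm high = origin of a seated tube). Hub knob 85 mm high. Seated tubes may lean a few degrees.
- rack: Small white rack, fixed, empty at the start: block 62 (x) x 112 (y) x 58 mm high with two 35 mm holes, 26 mm either side of its middle along its y axis, floor 10 mm above the bench. Origin: centre of the underside, on the bench. Either hole may park a tube.
- flask: Small empty conical glass flask, 55 mm across and 158 mm high, loose, standing behind the work. Origin: centre of its underside. A bystander, to be left alone.
- bottle: Slim clear bottle with white screw cap, 45 mm across and 176 mm high, loose, standing behind the work. Origin: centre of its underside. A bystander, to be left alone.
Not all that is in view belongs to the job. What is shaped like the tube_long_2 but green is not meant. What is shaped like the tube_domed_2 but purple is not meant.

How it is judged:
At the end, for the whole second after the job is handed in: All six tubes rest in rotor buckets, fully down (bottom within 6 mm of the bucket floor's height and 10 mm of the bucket circle, leaning under 0.25 rad), the two of each kind straight across the hub from one another (over 168 mm apart; the next best buckets are 156 mm apart) (horizontal distance between tube_long_1 and tube_long_2 above 0.168 m and horizontal distance between tube_slim_1 and tube_slim_2 above 0.168 m and horizontal distance between tube_domed_1 and tube_domed_2 above 0.168 m and z of tube_long_1 in the frame of rotor between 0.016 and 0.028 m and horizontal distance between tube_long_1 and rotor between 0.08 and 0.1 m and angle between each of tube_long_1, tube_long_2, tube_slim_1, tube_slim_2, tube_domed_1, tube_domed_2's own z axis and vertical below 0.25 rad and linear speed of each of tube_long_1, tube_long_2, tube_slim_1, tube_slim_2, tube_domed_1, tube_domed_2 below 0.02 m/s and z of tube_long_2 in the frame of rotor between 0.016 and 0.028 m and horizontal distance between tube_long_2 and rotor between 0.08 and 0.1 m and z of tube_slim_1 in the frame of rotor between 0.016 and 0.028 m and horizontal distance between tube_slim_1 and rotor between 0.08 and 0.1 m and z of tube_slim_2 in the frame of rotor between 0.016 and 0.028 m and horizontal distance between tube_slim_2 and rotor between 0.08 and 0.1 m and z of tube_domed_1 in the frame of rotor between 0.016 and 0.028 m and horizontal distance between tube_domed_1 and rotor between 0.08 and 0.1 m and z of tube_domed_2 in the frame of rotor between 0.016 and 0.028 m and horizontal distance between tube_domed_2 and rotor between 0.08 and 0.1 m); the robot touches nothing.
It fails at once if a tube is tipped over by more than 45 degrees (angle between any of tube_long_1, tube_long_2, tube_slim_1, tube_slim_2, tube_domed_1, tube_domed_2's own z axis and vertical above 0.785 rad).
It fails at once if the flask or the clear bottle is pushed more than 15 mm or tipped (distance of any of flask, bottle from where it was at the start of the episode above 0.015 m or angle between any of flask, bottle's own z axis and vertical above 0.35 rad).
It also fails if it takes over 106 s, if anything falls off the work surface, if the arm or the gripper's body presses on something with over 40 N, if the wrist force passes 120 N, or if a joint passes its speed limit or range.

## Working session

There is one attempt and no reset: what is moved stays moved. The work goes in short steps, Python scripts to look and compute and a tool call to move; the robot and the scene stay as the last step left them, time stands still between calls to the robot, and variables do not carry over. Pictures are saved under pics/ and viewed, and the job is handed in when it is done.

Besides the shell and the picture viewer there is one more tool, called after ">>>" as name(argument=value, ...) on one line, values as JSON. arm_command: Moves the arm, as the interface text tells. Its arguments: {"type":"object","properties":{"targets":{"type":"array"},"newtons":{"type":"number"}},"required":["targets"]}

```bash
ls; mkdir -p pics; python3 - <<'E'
from bench import *
import cv2
print(read_state())
for n in("scene","side","wrist"):
    p=camera_params(n);print(n,p)
    cv2.imwrite(f"pics/{n}0.png",camera(n)[:,:,::-1])
E
```

```text
pics
{'time': 0.0, 'joint_positions': array([ 1.25843559,  0.33289602, -0.06469713,  1.46093284,  0.02164276,
        1.34988241, -0.08849017]), 'joint_vel': array([-0.00134163, -0.00135102, -0.00134589,  0.00086344, -0.00083112,
       -0.0003332 , -0.00019708]), 'joint_torque': array([ 1.48014315e-03, -6.23254037e+01,  2.57386419e-02, -3.89902067e+01,
       -6.13096613e-02,  3.96197615e-02,  1.87207393e-04]), 'ee_pos': array([ 0.17844811, -0.59858919,  0.22174291]), 'eef_rot': array([ 0.42283313,  0.56738093, -0.42229463,  0.56653179]), 'ft_force': array([-0.20440785, -0.93923671, -0.3694948 ]), 'torque': array([-0.03522037, -0.02745995,  0.00626212]), 'width': 0.08679371139345832}
scene {'intrinsics': array([[444.10463811,   0.        , 321.21845625],
       [  0.        , 444.10463811, 202.91348068],
       [  0.        ,   0.        ,   1.        ]]), 'xyz': array([-0.02014973,  0.71418082,  0.52471018]), 'orientation': array([-0.28604378,  0.80241079, -0.49698911,  0.1652807 ])}
side {'intrinsics': array([[377.50049   ,   0.        , 318.6041835 ],
       [  0.        , 377.50049   , 196.82691864],
       [  0.        ,   0.        ,   1.        ]]), 'xyz': array([ 0.46901651, -0.74414377,  0.56291224]), 'orientation': array([ 0.8810551 , -0.05671529,  0.02247767, -0.46906294])}
wrist {'intrinsics': array([[342.16003757,   0.        , 319.6900672 ],
       [  0.        , 342.16003757, 193.09274024],
       [  0.        ,   0.        ,   1.        ]]), 'mount': array([[ 5.87010335e-04, -2.59264594e-01,  9.65806153e-01,
        -1.61944013e-01],
       [-8.61317855e-04, -9.65806093e-01, -2.59264054e-01,
         7.00794061e-02],
       [ 9.99999457e-01, -6.79675405e-04, -7.90247382e-04,
         9.72202007e-04],
       [ 0.00000000e+00,  0.00000000e+00,  0.00000000e+00,
         1.00000000e+00]])}
```

View pics/scene0.png

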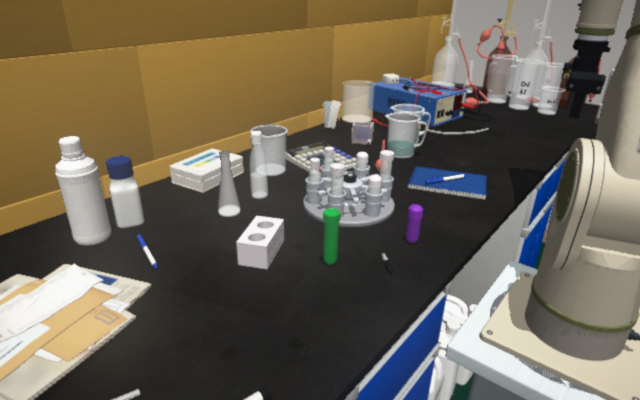

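View pics/side0.png

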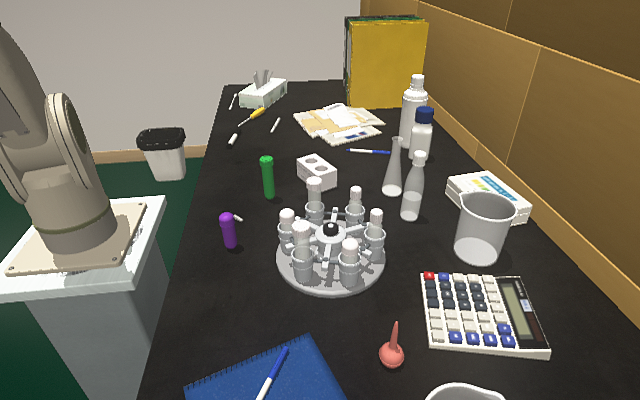

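View pics/wrist0.png

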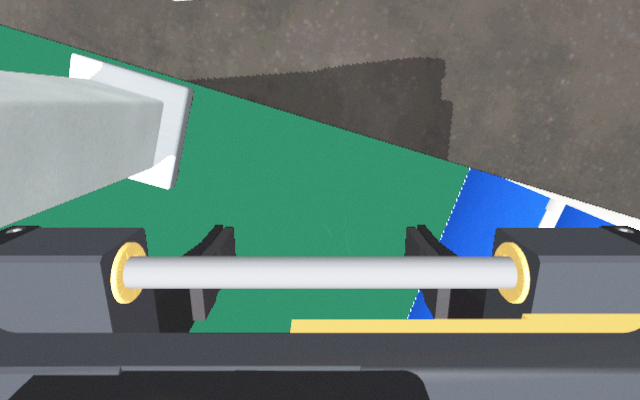

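The side view shows the rotor at about (330,255) with six white-capped tubes. The rack is at (317,172), the green decoy at (267,177), the purple decoy at (229,230), the flask at (394,170) and the bottle at (412,190). Next I'll zoom in and detect the rotor.

```bash
cat > h.py <<'E'
import numpy as np, cv2
from scipy.spatial.transform import Rotation as R
from bench import *
def cam(n,st=None):
    p=camera_params(n);K=p["intrinsics"]
    if n=="wrist":
        M=p["mount"];Rt=R.from_quat(st["eef_rot"]).as_matrix()
        return K,Rt@M[:3,:3],Rt@M[:3,3]+st["ee_pos"]
    return K,R.from_quat(p["orientation"]).as_matrix(),p["xyz"]
def ray(c,uv):
    K,Rm,t=c;d=Rm@np.linalg.solve(K,[uv[0],uv[1],1]);return t,d/np.linalg.norm(d)
def plane(c,uv,z):
    t,d=ray(c,uv);return t+d*(z-t[2])/d[2]
def proj(c,P):
    K,Rm,t=c;q=(np.atleast_2d(P)-t)@Rm@K.T;return q[:,:2]/q[:,2:]
def tri(c1,u1,c2,u2):
    A=np.zeros((3,3));b=np.zeros(3)
    for c,u in((c1,u1),(c2,u2)):
        t,d=ray(c,u);Q=np.eye(3)-np.outer(d,d);A+=Q;b+=Q@t
    x=np.linalg.solve(A,b)
    return x,[np.linalg.norm(np.cross(x-ray(c,u)[0],ray(c,u)[1])) for c,u in((c1,u1),(c2,u2))]
E
python3 - <<'E'
from h import *
a=cv2.imread("pics/side0.png");b=cv2.imread("pics/scene0.png")
cv2.imwrite("pics/sc.png",cv2.resize(a[160:310,230:430],None,fx=4,fy=4,interpolation=cv2.INTER_CUBIC))
cv2.imwrite("pics/bc.png",cv2.resize(b[130:280,220:420],None,fx=4,fy=4,interpolation=cv2.INTER_CUBIC))
E
```

```text
(no output)
```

View pics/sc.png

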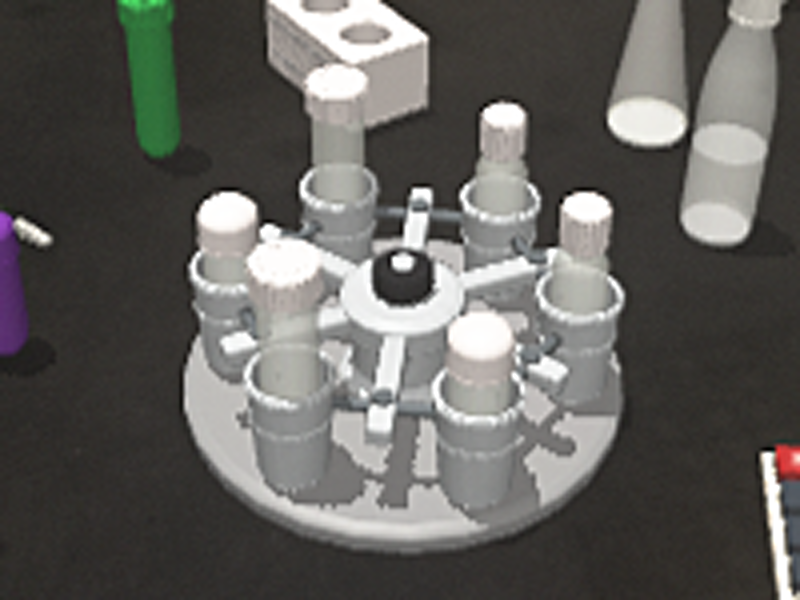

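View pics/bc.png

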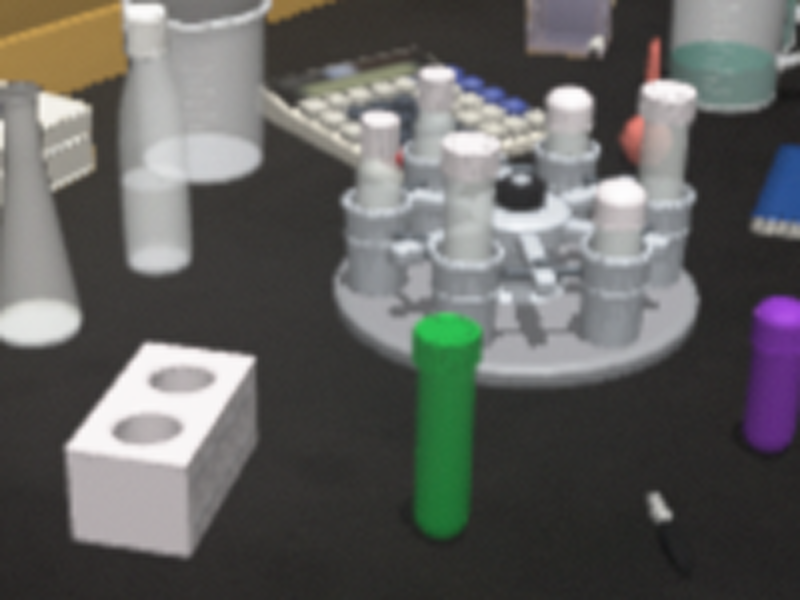

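Candidates, as pixels in the 4x side crop:

| Label | Kind | Side crop | Scene crop |
|---|---|---|---|
| A | long | (337,78) | (470,145) |
| B | slim | (504,112) | (380,118) |
| C | slim | (587,203) | (437,75) |
| D | domed | (480,330) | (570,95) |
| E | long | (287,255) | (668,90) |
| F | domed | (228,210) | (620,190) |

The decoys are the green long tube at (145,5) and the purple domed tube at (5,260). The bottle's cap is at side pixel (755,5). The colours show clearly in the crop, so I exclude all three.

Opposite buckets are A-D, B-E and C-F. The 3-cycle C→rack, D→C's bucket, E→D's, parked slim→E's leaves A, B and F alone. That gives A/E long, B/C slim and F/D domed.

```bash
python3 - <<'E'
from h import *
s=cam("side");c=cam("scene")
S=dict(A=(337,78),B=(504,112),C=(587,203),D=(480,322),E=(287,252),F=(228,202))
C=dict(A=(470,143),B=(380,117),C=(437,73),D=(570,92),E=(668,88),F=(620,184))
H=dict(A=.142,B=.128,C=.128,D=.112,E=.142,F=.112)
pts=[]
for k in S:
    us=np.array(S[k])/4+[230,160]-.375;uc=np.array(C[k])/4+[220,130]-.375
    x,e=tri(s,us,c,uc)
    ps=plane(s,us,H[k]);pc=plane(c,uc,H[k])
    print(k,x.round(4),np.round(e,4),ps.round(4),pc.round(4)); pts.append((ps+pc)[:2]/2)
pts=np.array(pts);m=pts.mean(0);print("ctr",m)
d=pts-m
th=np.unwrap(np.arctan2(d[:,1],d[:,0]));print(np.hypot(*d.T).round(4),np.degrees(th).round(1), (np.degrees(th)+60*np.arange(6)*np.sign(th[0]-th[-1])).round(1))
# rack holes, in side and scene crop
for n,cm,off,px in(("side",s,(230,160),[(365,33),(325,3)]),("scene",c,(220,130),[(182,379),(148,428)])):
    for p in px: print(n,plane(cm,np.array(p)/4+off-.375,.058).round(4))
# rack in side: view full
for n,cm,L in(("side",s,[(391,192),(411,217)]),("scene",c,[(229,211),(259,195)])):
    for p in L: print(n,"byst",plane(cm,p,0).round(3))
E
```

```text
A [ 0.5371 -0.0549  0.1421] [0. 0.] [ 0.5371 -0.0548  0.142 ] [ 0.5372 -0.055   0.142 ]
B [ 0.6237 -0.0797  0.1284] [0.0002 0.0002] [ 0.6237 -0.0793  0.128 ] [ 0.6248 -0.0807  0.128 ]
C [ 0.6468 -0.1664  0.1283] [0.0002 0.0002] [ 0.6471 -0.1658  0.128 ] [ 0.647  -0.1669  0.128 ]
D [ 0.5826 -0.2289  0.1133] [0.0002 0.0002] [ 0.5828 -0.2276  0.112 ] [ 0.5848 -0.232   0.112 ]
E [ 0.497  -0.2056  0.1441] [0.0008 0.0008] [ 0.4978 -0.2023  0.142 ] [ 0.4987 -0.21    0.142 ]
F [ 0.4738 -0.1197  0.1132] [0.0003 0.0003] [ 0.4736 -0.1183  0.112 ] [ 0.4757 -0.1222  0.112 ]
ctr [ 0.56085554 -0.14291502]
[0.0911 0.0893 0.0893 0.0899 0.0889 0.0891] [ 105.1   44.8  -15.2  -75.2 -134.7 -194.7] [105.1 104.8 104.8 104.8 105.3 105.3]
side [0.5759 0.1381 0.058 ]
side [0.5535 0.1841 0.058 ]
scene [0.5754 0.1433 0.058 ]
scene [0.553  0.1898 0.058 ]
side byst [0.759 0.081 0.   ]
side byst [ 0.777 -0.034  0.   ]
scene byst [0.766 0.083 0.   ]
scene byst [ 0.775 -0.03   0.   ]
```

```bash
python3 - <<'E'
from h import *
st=read_state();M=R.from_quat(st["eef_rot"]).as_matrix();print(M.round(3))
print("jaw yaw",np.degrees(np.arctan2(M[1,2],M[0,2])),"az",np.degrees(np.arctan2(*st["ee_pos"][1::-1])))
E
```

```text
[[-0.     0.958  0.286]
 [ 0.001  0.286 -0.958]
 [-1.    -0.    -0.001]]
jaw yaw -73.3946227130817 az -73.39504209709197
```

>>> arm_command(targets=[[0,-30,573,-281,-1.543,0,0],[0,-30,573,-281,-1.543,0,0],[0,-30,573,-281,-1.543,0,0],[0,-30,573,-281,-1.543,0,0],[0,-30,573,-281,-1.543,0,0],[0,-30,573,-281,-1.543,0,0],[0,-30,573,-281,-1.543,0,0],[0,-30,573,-281,-1.543,0,0],[0,-30,573,-281,-1.543,0,0],[0,-30,573,-281,-1.543,0,0]], newtons=15)

```text
time: 1.15
ee_pos: [0.5466, -0.2586, 0.2461]
eef_rot: [-0.079, 0.703, 0.079, 0.703]
ft_force: [0.9, -1.0, 0.6]
width: 0.087
```

```bash
cat >> h.py <<'E'
def goal(x,y,z,yaw=15):
    st=read_state();r=R.from_quat(st["eef_rot"]);a=np.radians(yaw)
    Z=np.array([np.cos(a),np.sin(a),0]);X=np.array([0,0,-1.]);T=np.array([X,np.cross(Z,X),Z]).T
    d=r.inv().apply(np.array([x,y,z])-st["ee_pos"])*1000
    w=(r.inv()*R.from_matrix(T)).as_rotvec()
    return d.round(1),w.round(3)
E
python3 - <<'E'
from h import *
st=read_state();im=camera("wrist");cv2.imwrite("pics/w1.png",im[:,:,::-1])
print(st["time"],goal(.648,-.166,.25))
E
```

```text
1.15 (array([ -3.1,  58.2, 113.4]), array([-0.018,  0.004, -0.003]))
```

View pics/w1.png

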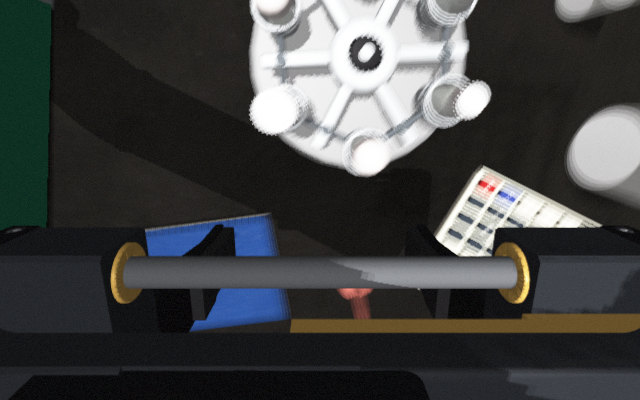

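>>> arm_command(targets=[[0,-3,-20,20,-0.018,0.004,-0.003],[0,-3,-20,20,-0.018,0.004,-0.003],[0,-3,-20,20,-0.018,0.004,-0.003],[0,-3,-20,20,-0.018,0.004,-0.003],[0,-3,-20,20,-0.018,0.004,-0.003]])

```text
time: 1.7
ee_pos: [0.5689, -0.2753, 0.2492]
eef_rot: [-0.085, 0.703, 0.082, 0.701]
ft_force: [-0.3, -0.3, -0.3]
width: 0.0868
```

```bash
python3 - <<'E'
from h import *
st=read_state();im=camera("wrist")[:,:,::-1].copy();print(st["ee_pos"],st["eef_rot"],st["ft_force"])
c=cam("wrist",st)
ctr=np.array([.5609,-.1429])
for i in range(6):
    a=np.radians(-15.05+60*i);p=ctr+.09*np.array([np.cos(a),np.sin(a)])
    t=np.linspace(0,2*np.pi,24)
    for q in proj(c,np.c_[p[0]+.0185*np.cos(t),p[1]+.0185*np.sin(t),0*t+.074]): cv2.circle(im,(int(q[0]*16),int(q[1]*16)),12,(0,0,255),-1,cv2.LINE_AA,4)
cv2.imwrite("pics/w2.png",cv2.resize(im[0:240,160:560],None,fx=2,fy=2))
print(goal(.648,-.166,.25))
E
```

```text
[ 0.56886246 -0.27528567  0.24921045] [-0.08472901  0.70347005  0.082095    0.70086467] [-0.30284905 -0.2519594  -0.25789535]
(array([ -1.4,  87.8, 102.5]), array([-0.025, -0.004,  0.003]))
```

View pics/w2.png

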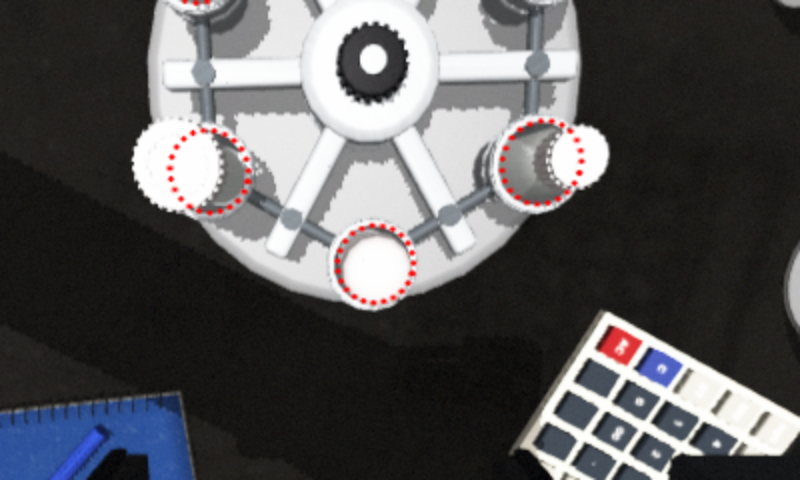

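The predicted bucket rims (red) lie on the real rims to about 1 px for C, D and E, so the rotor pose is confirmed. In the crop the caps are at C (580,157), D (376,262) and E (178,165).

```bash
python3 - <<'E'
from h import *
st=read_state();c=cam("wrist",st)
for k,p,z in(("C",(580,157),.128),("D",(376,262),.106),("E",(178,165),.142)):
    print(k,plane(c,np.array(p)/2+[160,0]-.25,z).round(4))
for i,k in((0,"C"),(-1,"D"),(-2,"E")):
    a=np.radians(-15.05+60*i);print(k,np.round([.5609+.09*np.cos(a),-.1429+.09*np.sin(a)],4))
E
```

```text
C [ 0.6467 -0.1673  0.128 ]
D [ 0.5814 -0.2268  0.106 ]
E [ 0.4967 -0.207   0.142 ]
C [ 0.6478 -0.1663]
D [ 0.5841 -0.2299]
E [ 0.4972 -0.2065]
```

>>> arm_command(targets=[[0,0,87,101,-0.025,-0.004,0.003],[0,0,87,101,-0.025,-0.004,0.003],[0,0,87,101,-0.025,-0.004,0.003],[0,70,87,101,-0.025,-0.004,0.003],[0,70,87,101,-0.025,-0.004,0.003],[0,70,87,101,-0.025,-0.004,0.003],[0,70,87,101,-0.025,-0.004,0.003],[0,70,87,101,-0.025,-0.004,0.003]])

```text
time: 2.55
ee_pos: [0.6477, -0.1676, 0.1807]
eef_rot: [-0.093, 0.7, 0.092, 0.702]
ft_force: [-0.4, -0.7, -0.0]
width: 0.0873
```

```bash
python3 - <<'E'
from h import *
print(read_state()["ee_pos"],goal(.647,-.167,.098))
E
```

```text
[ 0.64771535 -0.16760754  0.18069281] (array([82.7,  0.9, -0.8]), array([-0.   ,  0.003,  0.001]))
```

>>> arm_command(targets=[[0,40,0.5,-1,0,0.003,0],[0,82,0.5,-1,0,0.003,0],[0,82,0.5,-1,0,0.003,0],[0,82,0.5,-1,0,0.003,0],[255,82,0.5,-1,0,0.003,0],[255,82,0.5,-1,0,0.003,0],[255,82,0.5,-1,0,0.003,0],[255,82,0.5,-1,0,0.003,0],[255,82,0.5,-1,0,0.003,0],[255,82,0.5,-1,0,0.003,0]], newtons=20)

```text
time: 3.55
ee_pos: [0.6458, -0.167, 0.0964]
eef_rot: [-0.093, 0.702, 0.092, 0.7]
ft_force: [-0.5, 0.5, 1.0]
width: 0.0467
```

>>> arm_command(targets=[[255,0,0,0,0,0,0],[255,0,0,0,0,0,0],[255,0,0,0,0,0,0],[255,0,0,0,0,0,0],[255,0,0,0,0,0,0]])

```text
time: 4.05
ee_pos: [0.6458, -0.167, 0.0963]
eef_rot: [-0.092, 0.702, 0.092, 0.7]
ft_force: [-0.2, 0.2, 0.3]
width: 0.0221
```

>>> arm_command(targets=[[255,-30,0,0,0,0,0],[255,-70,0,0,0,0,0],[255,-110,0,0,0,0,0],[255,-140,0,0,0,0,0],[255,-140,0,0,0,0,0],[255,-140,0,0,0,0,0]])

```text
time: 4.65
ee_pos: [0.6464, -0.1669, 0.2366]
eef_rot: [-0.093, 0.702, 0.092, 0.7]
ft_force: [-0.3, -0.4, -0.6]
width: 0.0224
```

```bash
python3 - <<'E'
from h import *
st=read_state();print(st["width"],st["ft_force"],goal(.5755,.141,.236))
cv2.imwrite("pics/s3.png",cv2.resize(camera("side")[60:310,180:500,::-1],None,fx=2.4,fy=2.4))
E
```

```text
0.022379802670596784 [-0.26594066 -0.37711415 -0.62915887] (array([  0.4, 315.7,  11.3]), array([ 0.   , -0.002,  0.001]))
```

View pics/s3.png

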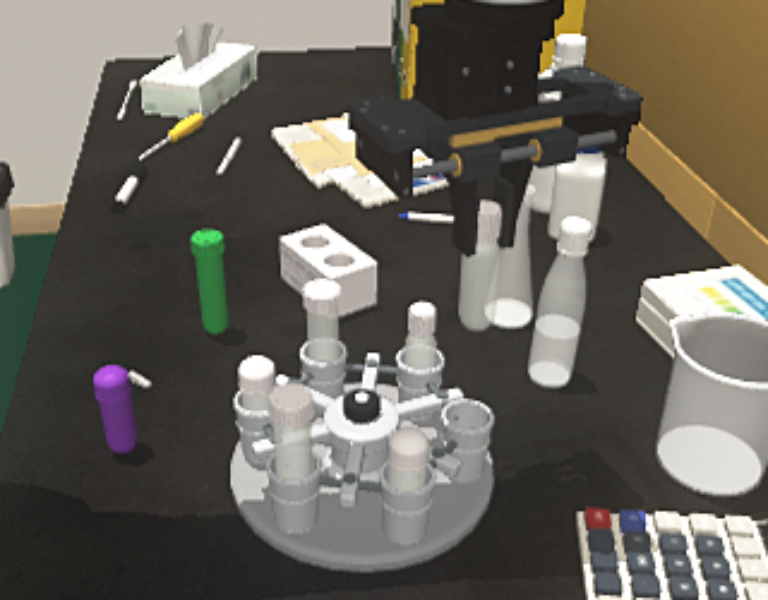

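The slim tube is held upright and bucket C is empty. I'll stop short of the rack and look at the hole.

>>> arm_command(targets=[[255,0,50,2,0,0,0],[255,0,100,4,0,0,0],[255,0,150,6,0,0,0],[255,0,190,8,0,0,0],[255,0,210,9,0,0,0],[255,0,210,9,0,0,0],[255,0,210,9,0,0,0]])

```text
time: 5.4
ee_pos: [0.6001, 0.0378, 0.2351]
eef_rot: [-0.093, 0.703, 0.092, 0.699]
ft_force: [0.1, -0.3, -0.1]
width: 0.0223
```

```bash
python3 - <<'E'
from h import *
st=read_state();im=camera("wrist")[:,:,::-1].copy();c=cam("wrist",st);print(st["ee_pos"])
t=np.linspace(0,2*np.pi,24)
for p in((.5757,.1407),(.5532,.187)):
    for q in proj(c,np.c_[p[0]+.0175*np.cos(t),p[1]+.0175*np.sin(t),0*t+.058]): cv2.circle(im,(int(q[0]*16),int(q[1]*16)),12,(0,0,255),-1,cv2.LINE_AA,4)
cv2.imwrite("pics/w4.png",cv2.resize(im[0:300,160:560],None,fx=2,fy=2))
print(goal(.5755,.141,.236))
E
```

```text
[0.60008707 0.03778096 0.23511614]
(array([ -0.8, 107.1,   2.8]), array([-0.001, -0.005,  0.   ]))
```

View pics/w4.png

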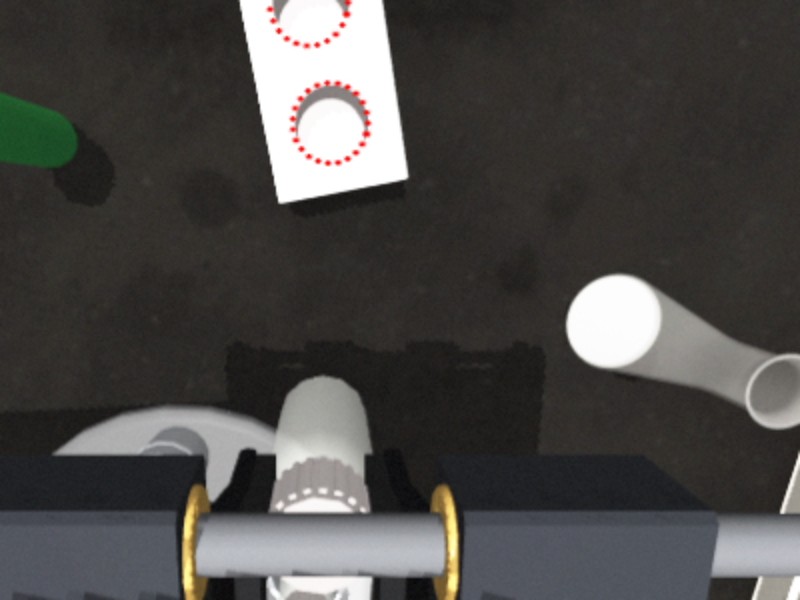

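```bash
python3 - <<'E'
from h import *
st=read_state();c=cam("wrist",st)
p=np.array([.6001,.0378,.1755]);q=proj(c,p)[0];e=proj(c,p+[.0145,0,0])[0];print(((q-[160,0])*2),np.linalg.norm(e-q)*2)
print(plane(c,np.array((324,418))/2+[160,0]-.25,.1755), st["ee_pos"])
E
```

```text
[322.23901037 412.80347302] 42.51104652658406
[0.60094376 0.03629919 0.1755    ] [0.60033995 0.03682376 0.23523053]
```

>>> arm_command(targets=[[255,0,50,1,0,-0.004,0],[255,0,85,2,0,-0.004,0],[255,0,107.5,2.5,0,-0.004,0],[255,0,107.5,2.5,0,-0.004,0],[255,0,107.5,2.5,0,-0.004,0],[255,0,107.5,2.5,0,-0.004,0]])

```text
time: 6.05
ee_pos: [0.5758, 0.1404, 0.2358]
eef_rot: [-0.092, 0.701, 0.091, 0.701]
ft_force: [-0.8, -0.7, -0.0]
width: 0.022
```

```bash
python3 - <<'E'
from h import *
st=read_state();print(st["ee_pos"],goal(.5756,.141,.087))
E
```

```text
[0.57575955 0.14041268 0.23582732] (array([148.8,   0.7,  -0. ]), array([-0.003,  0.   ,  0.001]))
```

>>> arm_command(targets=[[255,45,0.5,0,0,0,0],[255,85,0.5,0,0,0,0],[255,110,0.5,0,0,0,0],[255,130,0.5,0,0,0,0],[255,146,0.5,0,0,0,0],[255,146,0.5,0,0,0,0],[255,146,0.5,0,0,0,0]])

```text
time: 6.75
ee_pos: [0.5756, 0.1428, 0.0909]
eef_rot: [-0.092, 0.701, 0.092, 0.702]
ft_force: [0.1, -0.3, 0.0]
width: 0.0219
```

>>> arm_command(targets=[[255,5,0,0,0,0,0],[255,5,0,0,0,0,0],[100,5,0,0,0,0,0],[100,5,0,0,0,0,0],[100,5,0,0,0,0,0],[100,5,0,0,0,0,0],[100,5,0,0,0,0,0],[100,-40,0,0,0,0,0],[100,-80,0,0,0,0,0],[100,-110,0,0,0,0,0]])

```text
time: 7.75
ee_pos: [0.5753, 0.1436, 0.203]
eef_rot: [-0.092, 0.7, 0.093, 0.702]
ft_force: [0.7, 0.0, 0.4]
width: 0.0527
```

```bash
python3 - <<'E'
from h import *
st=read_state();print(st["width"],goal(.5825,-.2285,.21))
cv2.imwrite("pics/s5.png",cv2.resize(camera("scene")[80:280,180:440,::-1],None,fx=3,fy=3))
E
```

```text
0.05267597171360041 (array([  -7.3, -361.3,  -89.6]), array([ 0.   ,  0.003, -0.   ]))
```

View pics/s5.png

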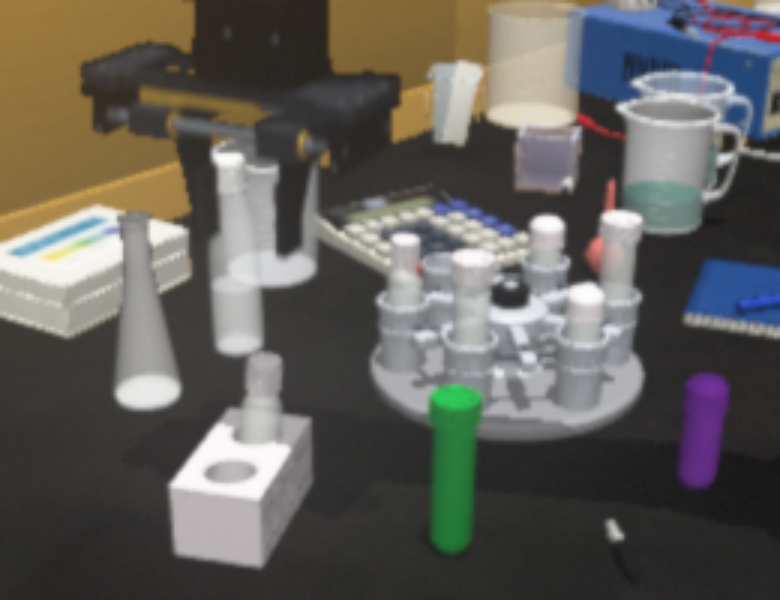

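The slim tube stands upright in the rack at crop (262,390). Next is domed tube D.

>>> arm_command(targets=[[100,-15,-50,-12,0,0,0],[100,-15,-100,-25,0,0,0],[100,-15,-150,-37,0,0,0],[100,-15,-200,-50,0,0,0],[100,-15,-250,-62,0,0,0],[100,-15,-300,-75,0,0,0],[100,-15,-340,-84,0,0,0],[100,-15,-361,-90,0,0.003,0],[100,25,-361,-90,0,0.003,0],[100,25,-361,-90,0,0.003,0]])

```text
time: 8.8
ee_pos: [0.5788, -0.229, 0.1703]
eef_rot: [-0.091, 0.704, 0.093, 0.698]
ft_force: [-0.3, 0.5, -0.1]
width: 0.0528
```

>>> arm_command(targets=[[100,0,0,0,0,0,0],[100,0,0,0,0,0,0]])

```text
time: 9.0
ee_pos: [0.5825, -0.2278, 0.177]
eef_rot: [-0.093, 0.701, 0.093, 0.701]
ft_force: [0.4, 0.3, -0.1]
width: 0.0528
```

```bash
python3 - <<'E'
from h import *
st=read_state();print(st["ee_pos"],goal(.582,-.228,.085))
E
```

```text
[ 0.58247868 -0.22781566  0.17698875] (array([92. ,  0. , -0.5]), array([ 0.002, -0.   ,  0.001]))
```

>>> arm_command(targets=[[100,45,0,0,0,0,0],[100,80,0,0,0,0,0],[100,91,0,0,0,0,0],[100,91,0,0,0,0,0],[255,91,0,0,0,0,0],[255,91,0,0,0,0,0],[255,91,0,0,0,0,0],[255,91,0,0,0,0,0],[255,91,0,0,0,0,0],[255,91,0,0,0,0,0]])

```text
time: 10.0
ee_pos: [0.582, -0.2291, 0.0852]
eef_rot: [-0.093, 0.701, 0.092, 0.701]
ft_force: [-0.6, 0.1, 5.9]
width: 0.0308
```

>>> arm_command(targets=[[255,0,0,0,0,0,0],[255,-30,0,0,0,0,0],[255,-70,0,0,0,0,0],[255,-110,0,0,0,0,0],[255,-145,0,0,0,0,0],[255,-145,0,0,0,0,0],[255,-145,0,0,0,0,0]])

```text
time: 10.7
ee_pos: [0.5818, -0.2288, 0.2296]
eef_rot: [-0.093, 0.702, 0.092, 0.701]
ft_force: [-0.4, 0.4, -1.3]
width: 0.0308
```

```bash
python3 - <<'E'
from h import *
st=read_state();print(st["ee_pos"],st["width"],goal(.6478,-.1663,st["ee_pos"][2]))
cv2.imwrite("pics/s6.png",cv2.resize(camera("side")[100:310,200:460,::-1],None,fx=2.8,fy=2.8))
st=read_state();cv2.imwrite("pics/w6.png",camera("wrist")[:,:,::-1])
E
```

```text
[ 0.58182598 -0.22880192  0.22963516] 0.030811285730577644 (array([-0.1, 43.3, 79.9]), array([ 0.   , -0.001,  0.001]))
```

View pics/s6.png

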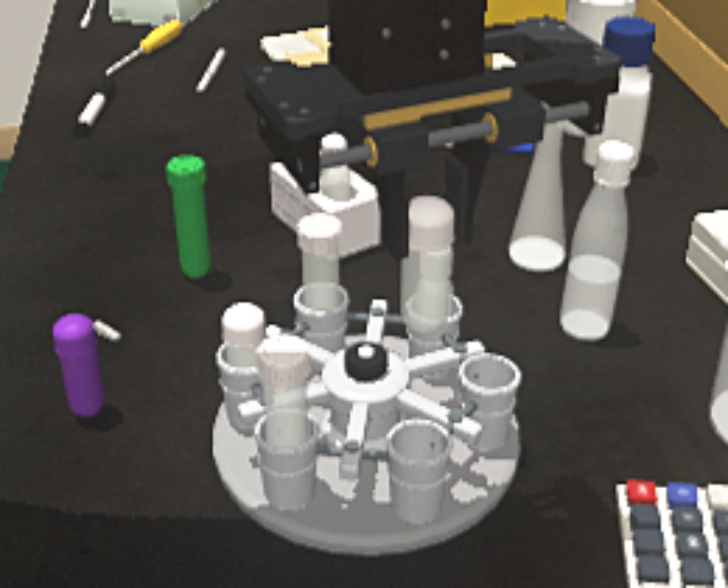

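View pics/w6.png

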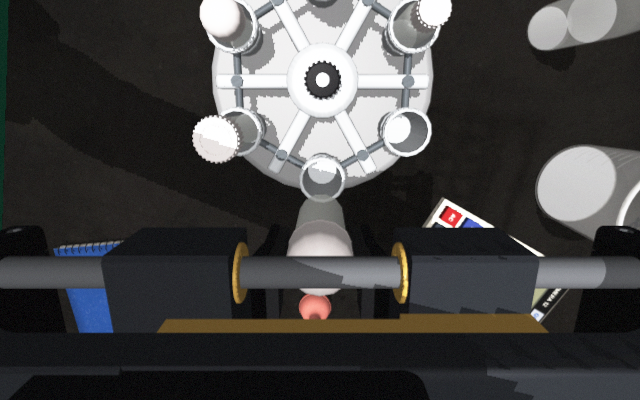

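>>> arm_command(targets=[[255,0,22,40,0,0,0],[255,0,40,70,0,0,0],[255,0,43,80,0,0,0],[255,0,43,80,0,0,0],[255,0,43,80,0,0,0],[255,0,43,80,0,0,0]])

```text
time: 11.4
ee_pos: [0.6469, -0.1683, 0.2287]
eef_rot: [-0.092, 0.702, 0.091, 0.7]
ft_force: [0.3, -0.5, -0.1]
width: 0.031
```

```bash
python3 - <<'E'
from h import *
st=read_state();print(st["ee_pos"],goal(.6478,-.1663,.086))
E
```

```text
[ 0.64689111 -0.16831301  0.22873375] (array([142.7,   1.8,   1.8]), array([-0.002, -0.003,  0.001]))
```

>>> arm_command(targets=[[255,45,1.5,1.5,0,0,0],[255,75,1.5,1.5,0,0,0],[255,95,1.5,1.5,0,0,0],[255,115,1.5,1.5,0,0,0],[255,130,1.5,1.5,0,0,0],[255,141,1.5,1.5,0,0,0],[255,141,1.5,1.5,0,0,0],[255,141,1.5,1.5,0,0,0]])

```text
time: 12.2
ee_pos: [0.6484, -0.1651, 0.0886]
eef_rot: [-0.092, 0.702, 0.092, 0.7]
ft_force: [-2.3, -0.7, -0.4]
width: 0.0309
```

>>> arm_command(targets=[[255,4,0,0,0,0,0],[255,4,0,0,0,0,0],[90,4,0,0,0,0,0],[90,4,0,0,0,0,0],[90,4,0,0,0,0,0],[90,4,0,0,0,0,0],[90,-35,0,0,0,0,0],[90,-80,0,0,0,0,0],[90,-115,0,0,0,0,0],[90,-115,0,0,0,0,0]])

```text
time: 13.2
ee_pos: [0.6514, -0.1647, 0.2093]
eef_rot: [-0.093, 0.699, 0.091, 0.703]
ft_force: [0.3, -0.6, -0.3]
width: 0.0563
```

```bash
python3 - <<'E'
from h import *
st=read_state();print(st["ee_pos"],st["width"],goal(.497,-.2065,.205))
cv2.imwrite("pics/s7.png",cv2.resize(camera("side")[130:310,220:460,::-1],None,fx=3,fy=3))
E
```

```text
[ 0.65140436 -0.16465298  0.20928409] 0.05634031480872469 (array([   3.3,   -0.4, -160. ]), array([0.   , 0.006, 0.004]))
```

View pics/s7.png

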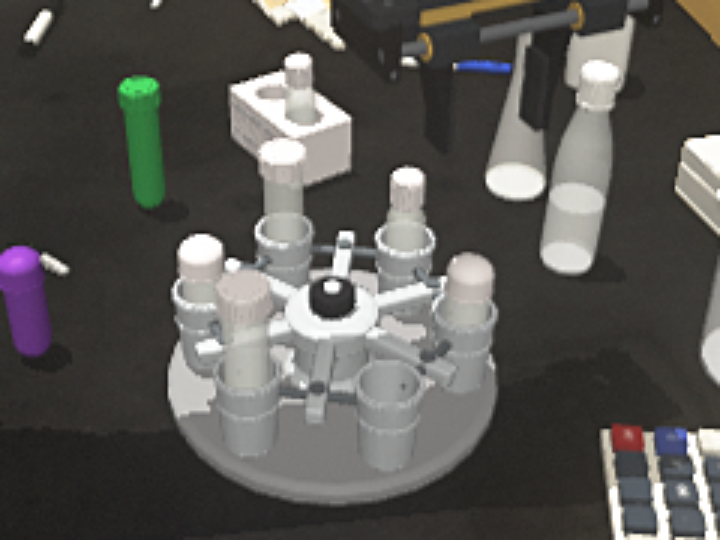

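The domed tube is down in bucket C at crop (470,300). Next is long tube E.

>>> arm_command(targets=[[90,0,0,-45,0,0.003,0.002],[90,0,0,-95,0,0.006,0.004],[90,0,0,-140,0,0.006,0.004],[90,0,0,-158,0,0.006,0.004],[90,0,0,-158,0,0.006,0.004],[90,0,0,-158,0,0.006,0.004],[90,0,0,-158,0,0.006,0.004]])

```text
time: 13.95
ee_pos: [0.4969, -0.2048, 0.2029]
eef_rot: [-0.091, 0.704, 0.094, 0.698]
ft_force: [-0.7, 0.5, -0.1]
width: 0.0563
```

```bash
python3 - <<'E'
from h import *
st=read_state();print(st["ee_pos"],goal(.497,-.2065,.114))
E
```

```text
[ 0.49690748 -0.20484322  0.20285449] (array([88.8, -2.1,  0.4]), array([ 0.001, -0.008, -0.005]))
```

>>> arm_command(targets=[[90,40,-2,0,0,-0.006,-0.004],[90,75,-2,0,0,-0.006,-0.004],[90,88,-2,0,0,-0.006,-0.004],[90,88,-2,0,0,-0.006,-0.004],[255,88,-2,0,0,-0.006,-0.004],[255,88,-2,0,0,-0.006,-0.004],[255,88,-2,0,0,-0.006,-0.004],[255,88,-2,0,0,-0.006,-0.004],[255,88,-2,0,0,-0.006,-0.004],[255,88,-2,0,0,-0.006,-0.004]])

```text
time: 14.95
ee_pos: [0.4964, -0.2076, 0.1161]
eef_rot: [-0.093, 0.701, 0.092, 0.701]
ft_force: [-0.0, -0.0, 5.6]
width: 0.0326
```

>>> arm_command(targets=[[255,0,0,0,0,0,0],[255,-30,0,0,0,0,0],[255,-70,0,0,0,0,0],[255,-110,0,0,0,0,0],[255,-130,0,0,0,0,0],[255,-130,0,0,0,0,0],[255,-130,0,0,0,0,0]])

```text
time: 15.65
ee_pos: [0.496, -0.2073, 0.2449]
eef_rot: [-0.092, 0.702, 0.092, 0.7]
ft_force: [-0.1, 0.8, -1.1]
width: 0.0322
```

```bash
python3 - <<'E'
from h import *
st=read_state();print(st["ee_pos"],st["width"],goal(.5841,-.2299,st["ee_pos"][2]))
cv2.imwrite("pics/s8.png",cv2.resize(camera("side")[80:310,200:460,::-1],None,fx=2.6,fy=2.6))
E
```

```text
[ 0.49601969 -0.20726323  0.24487274] 0.032156307340646714 (array([ -0.2, -44.7,  79.2]), array([ 0.   , -0.002, -0.   ]))
```

View pics/s8.png

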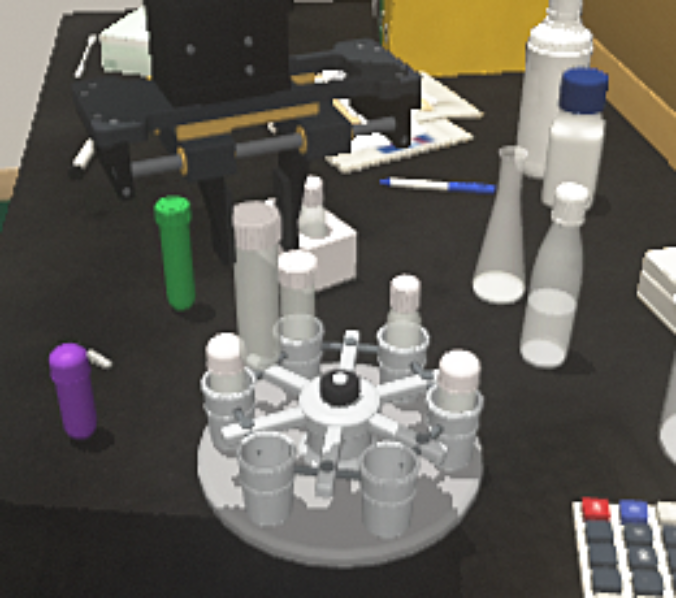

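>>> arm_command(targets=[[255,0,-22,40,0,0,0],[255,0,-40,70,0,0,0],[255,0,-44.5,80,0,0,0],[255,0,-44.5,80,0,0,0],[255,0,-44.5,80,0,0,0],[255,0,-44.5,80,0,0,0]])

```text
time: 16.3
ee_pos: [0.5842, -0.2294, 0.2449]
eef_rot: [-0.092, 0.702, 0.092, 0.7]
ft_force: [-0.5, -0.1, -0.3]
width: 0.0323
```

```bash
python3 - <<'E'
from h import *
st=read_state();print(st["ee_pos"],goal(.5841,-.2299,.118))
E
```

```text
[ 0.58415619 -0.22944143  0.24486765] (array([126.9,  -0.5,   0.2]), array([ 0.   , -0.003, -0.   ]))
```

>>> arm_command(targets=[[255,40,0,0,0,0,0],[255,65,0,0,0,0,0],[255,85,0,0,0,0,0],[255,105,0,0,0,0,0],[255,120,0,0,0,0,0],[255,127,0,0,0,0,0],[255,127,0,0,0,0,0],[255,127,0,0,0,0,0]])

```text
time: 17.1
ee_pos: [0.5851, -0.2298, 0.1192]
eef_rot: [-0.093, 0.701, 0.092, 0.701]
ft_force: [-0.3, -0.6, -0.6]
width: 0.0327
```

>>> arm_command(targets=[[255,3,0,0,0,0,0],[255,3,0,0,0,0,0],[90,3,0,0,0,0,0],[90,3,0,0,0,0,0],[90,3,0,0,0,0,0],[90,3,0,0,0,0,0],[90,-35,0,0,0,0,0],[90,-75,0,0,0,0,0],[90,-100,0,0,0,0,0],[90,-100,0,0,0,0,0]])

```text
time: 18.1
ee_pos: [0.5868, -0.2298, 0.2226]
eef_rot: [-0.094, 0.7, 0.091, 0.702]
ft_force: [0.2, -1.4, 0.2]
width: 0.0565
```

```bash
python3 - <<'E'
from h import *
st=read_state();print(st["ee_pos"],st["width"],goal(.598,.03,.21))
cv2.imwrite("pics/s9.png",cv2.resize(camera("side")[130:310,220:460,::-1],None,fx=3,fy=3))
E
```

```text
[ 0.5868267  -0.22978437  0.22257875] 0.056533939252829145 (array([ 11.9, 248.1,  78.1]), array([0.   , 0.003, 0.004]))
```

View pics/s9.png

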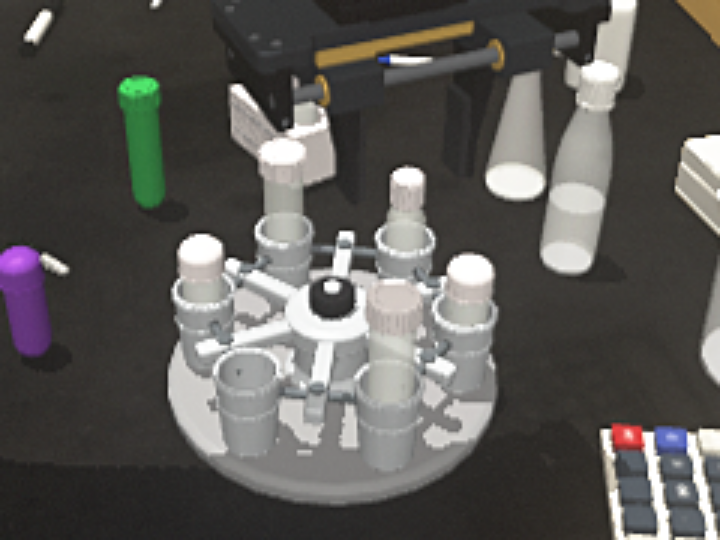

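The long tube is in bucket D at crop (393,340). I'll go back toward the rack and look at the parked slim tube.

>>> arm_command(targets=[[90,0,48,14,0,0,0],[90,0,95,29,0,0,0],[90,0,142,44,0,0,0],[90,0,190,60,0,0,0],[90,0,230,72,0,0,0],[90,0,248,80,0,0,0],[90,0,248,80,0,0,0],[90,0,248,80,0,0,0],[90,0,248,80,0,0,0]])

```text
time: 19.05
ee_pos: [0.5979, 0.0288, 0.2173]
eef_rot: [-0.092, 0.702, 0.091, 0.7]
ft_force: [-0.1, -0.4, 0.0]
width: 0.0562
```

```bash
python3 - <<'E'
from h import *
st=read_state();im=camera("wrist")[:,:,::-1].copy();c=cam("wrist",st);print(st["ee_pos"],st["eef_rot"])
t=np.linspace(0,2*np.pi,24)
for q in proj(c,np.c_[.5757+.012*np.cos(t),.142+.012*np.sin(t),0*t+.116]): cv2.circle(im,(int(q[0]*16),int(q[1]*16)),12,(0,0,255),-1,cv2.LINE_AA,4)
cv2.imwrite("pics/w10.png",cv2.resize(im[0:300,160:560],None,fx=2,fy=2))
E
```

```text
[0.59785193 0.02879602 0.21727192] [-0.09187235  0.70229402  0.09131149  0.70000342]
```

View pics/w10.png

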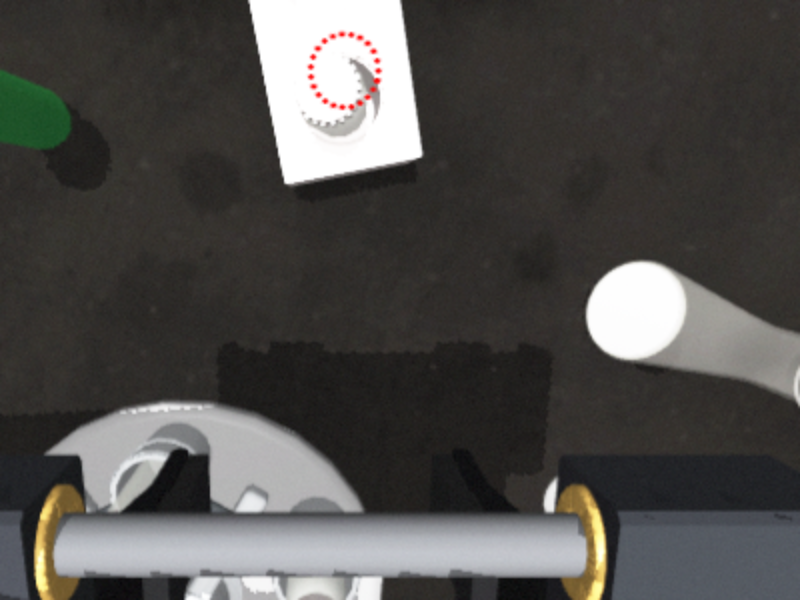

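```bash
python3 - <<'E'
from h import *
st=read_state();im=camera("wrist")[:,:,::-1].copy();c=cam("wrist",st);print(st["ee_pos"])
cr=im[0:100,270:390].astype(float);cr=np.clip((cr-150)*2.43,0,255).astype('u1')
cv2.imwrite("pics/w11.png",cv2.resize(cr,None,fx=6,fy=6,interpolation=cv2.INTER_CUBIC))
E
```

```text
[0.59790962 0.02878376 0.21749097]
```

View pics/w11.png

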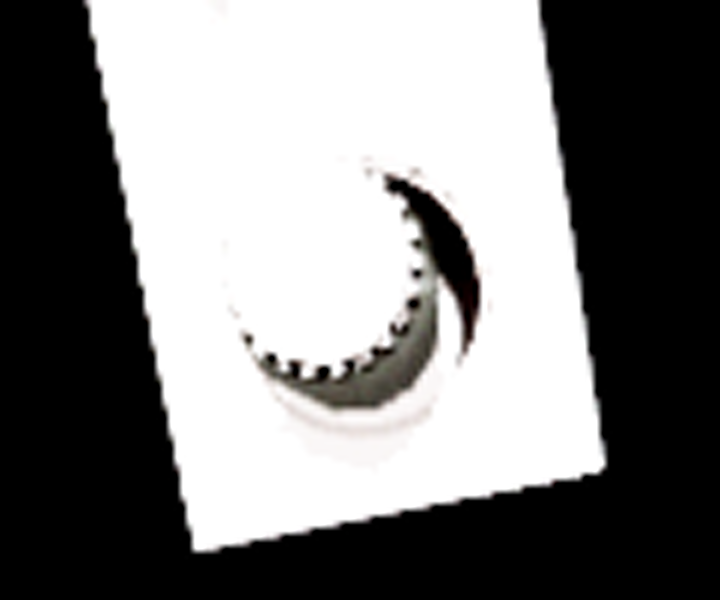

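```bash
python3 - <<'E'
from h import *
st=read_state();c=cam("wrist",st)
(x,y),r=cv2.minEnclosingCircle(np.float32([(424,272),(320,378),(248,342),(392,183)]));print(x,y,r)
u=np.array((x,y))/6+[270,0]-.4
for z in(.116,.105): print(plane(c,u,z))
P=plane(c,u,.113);print(goal(P[0],P[1],.19),P)
s=cam("scene");print(proj(s,P))
cv2.imwrite("pics/s12.png",cv2.resize(camera("scene")[180:280,220:320,::-1],None,fx=6,fy=6,interpolation=cv2.INTER_CUBIC))
E
```

```text
328.7759704589844 270.44805908203125 107.90951538085938
[0.57241006 0.13483896 0.116     ]
[0.57209444 0.13644702 0.105     ]
(array([ 27.6, 109.3,   2.6]), array([-0.002, -0.003,  0.   ])) [0.57232398 0.13527753 0.113     ]
[[267.9536358  200.23776418]]
```

View pics/s12.png

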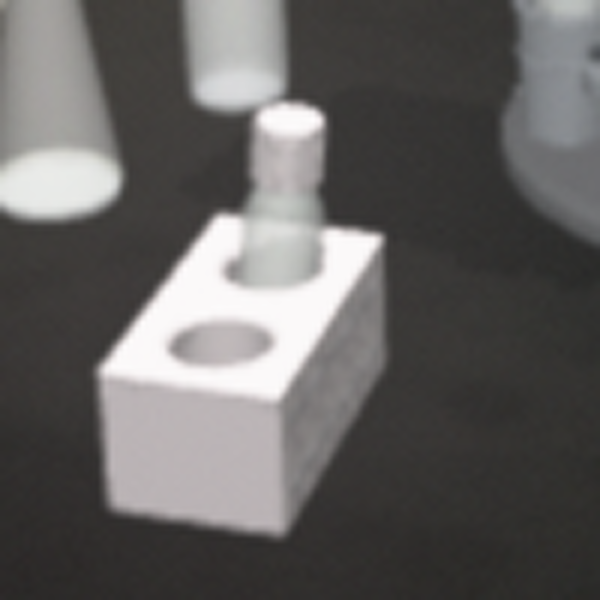

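>>> arm_command(targets=[[90,0,48,1,0,0,0],[90,0,95,2,0,0,0],[90,25,109.5,2.8,0,-0.003,0],[90,25,109.5,2.8,0,-0.003,0],[90,25,109.5,2.8,0,-0.003,0],[90,25,109.5,2.8,0,-0.003,0]])

```text
time: 19.8
ee_pos: [0.5733, 0.1352, 0.1937]
eef_rot: [-0.092, 0.701, 0.091, 0.702]
ft_force: [0.1, -0.8, 0.5]
width: 0.0564
```

```bash
python3 - <<'E'
from h import *
st=read_state();print(st["ee_pos"],goal(.5725,.1358,.086))
E
```

```text
[0.57326478 0.13523759 0.19374705] (array([107.7,   0.8,  -0.8]), array([-0.003,  0.002,  0.001]))
```

>>> arm_command(targets=[[90,45,0,-1,0,0,0],[90,85,0,-1,0,0,0],[90,107,0,-1,0,0,0],[90,107,0,-1,0,0,0],[90,107,0,-1,0,0,0],[255,107,0,-1,0,0,0],[255,107,0,-1,0,0,0],[255,107,0,-1,0,0,0],[255,107,0,-1,0,0,0],[255,107,0,-1,0,0,0]])

```text
time: 20.8
ee_pos: [0.5715, 0.1369, 0.0863]
eef_rot: [-0.092, 0.701, 0.092, 0.701]
ft_force: [0.4, 0.8, 0.5]
width: 0.0242
```

>>> arm_command(targets=[[255,0,0,0,0,0,0],[255,0,0,0,0,0,0],[255,-30,0,0,0,0,0],[255,-70,0,0,0,0,0],[255,-110,0,0,0,0,0],[255,-150,0,0,0,0,0],[255,-155,0,0,0,0,0],[255,-155,0,0,0,0,0],[255,-155,0,0,0,0,0]])

```text
time: 21.7
ee_pos: [0.5707, 0.1366, 0.2397]
eef_rot: [-0.092, 0.701, 0.092, 0.701]
ft_force: [0.5, -0.3, -1.2]
width: 0.0223
```

```bash
python3 - <<'E'
from h import *
st=read_state();im=camera("wrist")[:,:,::-1].copy();c=cam("wrist",st);print(st["ee_pos"],st["width"],goal(.4972,-.2065,.24))
p=st["ee_pos"]+[0,0,-.06]
t=np.linspace(0,2*np.pi,24)
for q in proj(c,np.c_[p[0]+.0145*np.cos(t),p[1]+.0145*np.sin(t),0*t+p[2]]): cv2.circle(im,(int(q[0]*16),int(q[1]*16)),12,(0,0,255),-1,cv2.LINE_AA,4)
cv2.imwrite("pics/w13.png",cv2.resize(im[140:300,220:420],None,fx=4,fy=4))
E
```

```text
[0.57069856 0.13655786 0.23967166] 0.022287869868959087 (array([  -0.4, -312.3, -159.7]), array([ 0.   , -0.002, -0.   ]))
```

View pics/w13.png

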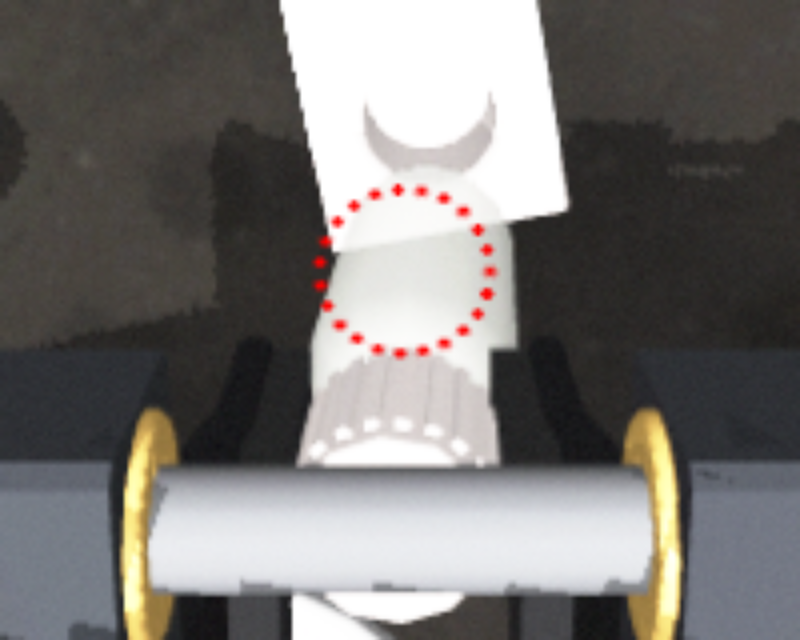

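The slim tube is held, leaning about 3.5° in the grip. I'll tilt the tool to cancel that and carry the tube to bucket E.

>>> arm_command(targets=[[255,-8,-40,-20,0,0.05,-0.035],[255,-8,-80,-40,0,0.05,-0.035],[255,-8,-120,-61,0,0.05,-0.035],[255,-8,-160,-82,0,0.05,-0.035],[255,-8,-200,-102,0,0.05,-0.035],[255,-8,-240,-123,0,0.05,-0.035],[255,-8,-280,-143,0,0.05,-0.035],[255,-8,-312,-160,0,0.05,-0.035],[255,-8,-312,-160,0,0.05,-0.035],[255,-8,-312,-160,0,0.05,-0.035]])

```text
time: 22.75
ee_pos: [0.4968, -0.2062, 0.2475]
eef_rot: [-0.106, 0.717, 0.078, 0.685]
ft_force: [-0.6, 0.8, -0.3]
width: 0.0221
```

>>> arm_command(targets=[[255,0,0,0,0,0,0],[255,0,0,0,0,0,0]])

```text
time: 22.95
ee_pos: [0.4979, -0.2043, 0.2486]
eef_rot: [-0.108, 0.716, 0.079, 0.685]
ft_force: [0.8, -0.4, -1.2]
width: 0.0224
```

```bash
python3 - <<'E'
from h import *
st=read_state();im=camera("wrist")[:,:,::-1].copy();c=cam("wrist",st);print(st["ee_pos"],st["width"],goal(.4972,-.2065,.099),goal(.4972,-.2065,.17)[0])
p=st["ee_pos"]+[0,0,-.06]
t=np.linspace(0,2*np.pi,24)
for q in proj(c,np.c_[p[0]+.0145*np.cos(t),p[1]+.0145*np.sin(t),0*t+p[2]]): cv2.circle(im,(int(q[0]*16),int(q[1]*16)),12,(0,0,255),-1,cv2.LINE_AA,4)
cv2.imwrite("pics/w14.png",cv2.resize(im[140:300,220:420],None,fx=4,fy=4))
cv2.imwrite("pics/s14.png",cv2.resize(camera("side")[80:310,200:460,::-1],None,fx=2.6,fy=2.6))
E
```

```text
[ 0.4979117  -0.20430529  0.24856864] 0.022413109004631372 (array([149.6,   3.4,   6.2]), array([ 0.002, -0.049,  0.035])) [78.7  1.   2.7]
```

View pics/w14.png

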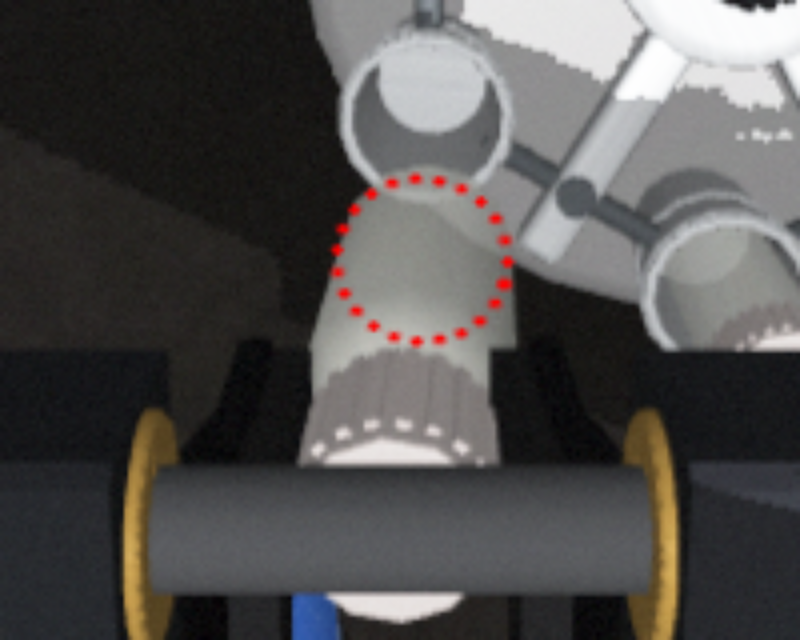

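View pics/s14.png

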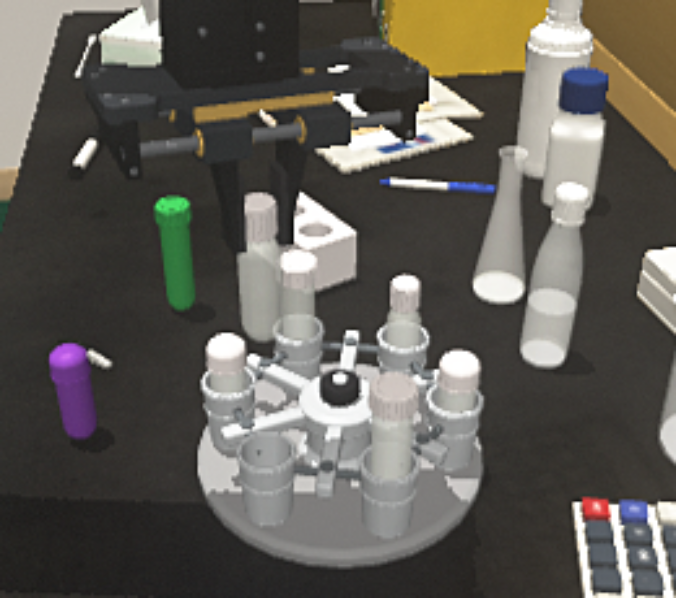

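The tube is now vertical, with its bottom matching the predicted circle. I'll lower it into bucket E.

>>> arm_command(targets=[[255,40,0,2,0,0,0],[255,70,0.8,2.5,0,0,0],[255,90,1.5,3.5,0,0,0],[255,110,2,4.5,0,0,0],[255,130,2.7,5.3,0,0,0],[255,147,3.4,6.2,0,0,0],[255,147,3.4,6.2,0,0,0],[255,147,3.4,6.2,0,0,0]])

```text
time: 23.85
ee_pos: [0.4973, -0.2075, 0.1022]
eef_rot: [-0.107, 0.716, 0.078, 0.685]
ft_force: [0.2, 0.3, 0.1]
width: 0.0223
```

>>> arm_command(targets=[[255,3,0,0,0,0,0],[255,3,0,0,0,0,0],[90,3,0,0,0,0,0],[90,3,0,0,0,0,0],[90,3,0,0,0,0,0],[90,3,0,0,0,0,0],[90,3,0,0,0,0,0],[90,-35,-1,-2,0,0,0],[90,-80,-2,-4,0,0,0],[90,-120,-3,-6,0,0,0]])

```text
time: 24.85
ee_pos: [0.4965, -0.2065, 0.2238]
eef_rot: [-0.107, 0.716, 0.078, 0.685]
ft_force: [1.7, -0.5, -0.3]
width: 0.0561
```

>>> arm_command(targets=[[90,-40,-40,-10,0,-0.05,0.035],[90,-40,-85,-10,0,-0.05,0.035],[90,-40,-110,-10,0,-0.05,0.035],[90,-40,-110,-10,0,-0.05,0.035],[90,-40,-110,-10,0,-0.05,0.035],[90,-40,-110,-10,0,-0.05,0.035]])

```text
time: 25.45
ee_pos: [0.5173, -0.3122, 0.2661]
eef_rot: [-0.093, 0.701, 0.093, 0.701]
ft_force: [0.2, -0.3, -0.2]
width: 0.0565
```

```bash
python3 - <<'E'
from h import *
st=read_state();im=camera("wrist")[:,:,::-1].copy();print(st["ee_pos"])
cv2.imwrite("pics/w15.png",im)
for n,s in(("side",(slice(160,310),slice(230,430))),("scene",(slice(130,280),slice(220,420)))):
    cv2.imwrite(f"pics/{n}15.png",cv2.resize(camera(n)[s][:,:,::-1],None,fx=4,fy=4,interpolation=cv2.INTER_CUBIC))
E
```

```text
[ 0.51729471 -0.31217073  0.26613315]
```

View pics/side15.png

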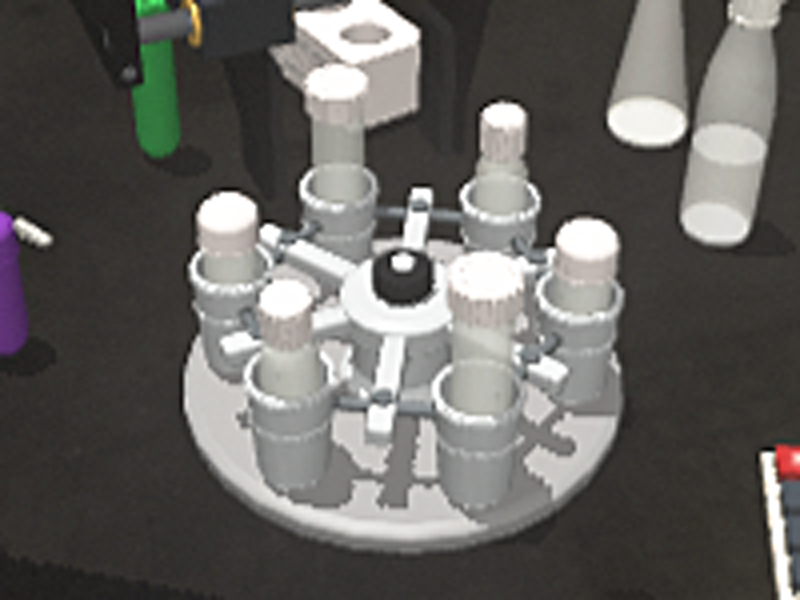

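View pics/scene15.png

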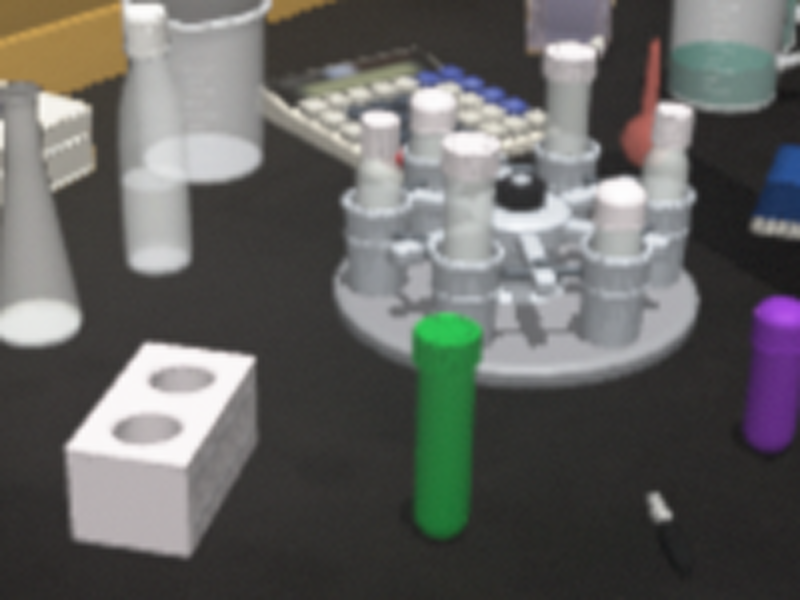

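View pics/w15.png

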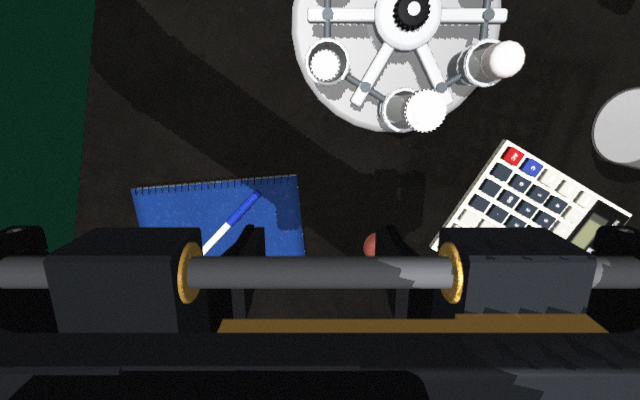

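```bash
python3 - <<'E'
from h import *
s=cam("side");c=cam("scene")
for k,a,b in(("slim E",(285,293),(674,112)),("long D",(486,268),(570,50)),("domed C",(588,228),(434,94)),("domed F",(228,202),(620,184))):
    x,e=tri(s,np.array(a)/4+[230,160]-.375,c,np.array(b)/4+[220,130]-.375);print(k,x.round(4),np.round(e,4))
E
```

```text
slim E [ 0.495  -0.2127  0.1265] [0.0005 0.0005]
long D [ 0.5843 -0.2275  0.1428] [0.0003 0.0003]
domed C [ 0.6486 -0.1664  0.1131] [0.0001 0.0001]
domed F [ 0.4738 -0.1197  0.1132] [0.0003 0.0003]
```

All tube tops are at their seated heights (expected 0.128, 0.142 and about 0.113 m), and the gripper is clear.

```bash
python3 -c "
from bench import *
print(close_job())"
```

```text
the job is handed in; nothing more can be done
None
```

All six tubes are back in the rotor, and in my last pictures each one faces its twin across the hub. I handed the job in at about 25.6 s of the 106 s allowed; no verdict was reported.

**Moves:** It took four. One slim tube went to the rack, then a domed tube into its bucket, a long tube into the domed tube's bucket, and the parked slim tube into the last free bucket. The other three tubes stayed where they were.

**Last checks:**
- **Seating:** Two-view measurements of the three moved tubes put their tops at 126.5 mm (slim), 142.8 mm (long) and 113.1 mm (domed). Fully seated tops should be 128, 142 and about 113 mm.
- **Lean:** The slim tube's cap sits about 6 mm off its bucket centre, a lean of roughly 0.06 rad, well under the 0.25 limit.
- **Surroundings:** The flask and bottle appear unmoved in the pictures, and the gripper was clear of everything.

**What did not go as planned:** The slim tube leaned about 4° in the rack and stayed tilted in the grip. I tilted the tool to cancel that before lowering the tube, and it went in without a jolt.

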